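# Turn a stock rake end for end and rake a soap box out from under a riser

### The arm

A 7-joint arm with a two-finger parallel gripper is mounted at the origin on a cart in front of the work surface, level with it; the furniture and walls round the work are solid. World frame = base frame: x ahead of the robot, y to its left, z up, the work surface at z = 0. Lengths are in mm, angles in rad, forces in N, time in s.
With the tool pointing down it reaches from about 400 to 875 mm from the base axis. Payload 4.4 kg.
Tool frame: the origin (TCP) lies on the centre line of the jaws, within the pads' length; the fingertips stand 19 mm ahead of it and the grasp point (between the pads) is the TCP; z points along the fingers, y is the line along which they close (so a half turn about z gives the same grasp; the last joint's range is limited). The gripper opens to 85 mm and grips with 20 to 120 N. Pads are 22 mm wide; open, the fingers measure 114 mm over their backs; the gripper's body (76 mm by 85 mm) begins 54 mm behind the grasp point. The pads swing forward as they close: fully open they stand 13 mm farther back than shut.
Start: joints at [1.163, 0.628, 0.038, 1.517, -0.027, 0.996, -0.02], TCP at [217.896, -612.404, 250.313] pointing down, gripper open.
Joint ranges: [-3.06, 3.06], [-0.37, 2.12], [-1.25, 1.32], [0.18, 2.47], [-1.1, 4.24], [0.23, 1.98], [-2.94, 2.94]. Speed limits (rad/s): [2.57, 2.57, 3.14, 3.14, 3.14, 3.14, 3.14].

### API

Orientations are given as [roll, pitch, yaw] about the fixed x, y, z axes, in that order (R = Rz(yaw) Ry(pitch) Rx(roll)).
In Python, from cell import ctrl, viewer, silhouettes gives the robot as it stands.
- The arm moves only by the shell command python3 -m creep 'ROWS'. ROWS is JSON, a list of rows, each an object with "jaw": the gripper command: -1 is shut, 1 is fully open, values between are in proportion; "xyz": the shift along the tool's x, y, z in mm, a list of three; "angular": the turn, a rotation vector about the tool's x, y, z in rad, a list of three. In form: [{"jaw": jaw, "xyz": [tx, ty, tz], "angular": [rx, ry, rz]}, ...]. A call has 1 to 12 rows; each row is the pose to reach, as a shift and turn from the pose commanded when the call began, along the tool's axes at that moment; what a row does not reach only later rows make up. A row lasts 1/8 s, in which the tool goes at most 62.5 mm and 10.7 degrees, less where a joint would pass 70% of its speed; a pose out of reach is approached as far as the arm can. A call with a gripper value outside its range is refused whole. The fingers move at their own pace and stop on an object; the grip force is fixed at half the most. Time passes only in rows, so rows that repeat a pose let the fingers close. It gives the time, the measured TCP pose, the force, the opening and the grip force at its end, in the units of the state.
- ctrl.read_state(): the state, without advancing time (a new reading comes with each control period).
- viewer.get_image(name): name is "scene" or "side" or "wrist"; returns (picture, depth): 480x640x3 uint8, red, green, blue; 480x640 float32, mm along the optical axis (not along the pixel's ray), 0 where there is no reading.
- viewer.camera_model(name): a dict with "fx", "fy", "cx", "cy" (pixels), "dist" ([k1, k2, p1, p2, k3] as OpenCV has them; the pictures are not rectified), "T" (4x4, takes a point from camera to world coordinates). Camera axes: x right, y down, z forward; pixel columns grow to the right and rows downward; lengths in mm; the calibration is good to about 2 mm. A picture is of the moment at which its call begins: read the wrist's pose just before it. camera_model takes no time and is no camera call; for the wrist camera it gives the pose at the moment of the call.
- ctrl.finish_job(): hands the job in; it is judged then, once.
Trained networks look in the newest picture that a camera, given by its name, has taken for a name from the list of things; names that differ only in an ending like _2 or _b are one class to them, and where a whole thing is asked for, a point or a joint stands for the part that bears it (a point fixed in the world has none). Each returns a list of dicts, best first, with "score" (0 to 1); they miss things now and then, are a little off and sometimes report something else, mostly with a low value. They report only what shows in the picture. A call takes as long as a camera call. They do not tell look-alikes from the thing itself.
- silhouettes(camera, target): "pixels" (480x640 bool, what is visible of it) and "xy" ([column, row] in pixels, amid what is visible of it).
The state is a dict: "clock": time; "qpos": joint angles; "qd": joint speeds; "tau": joint torques, N m; "eef_pos": TCP position; "tool_rot": TCP orientation; "force": force on the tool from outside, world axes, zero at the start; "torque": the same for the moment, N m; "width": finger opening in mm; "gripper_force": force on a finger pad.
Only numpy, scipy, OpenCV 4.12 (cv2) and the standard library are available. Lean on these libraries where they do the work, as an engineer would, in place of code of your own. Each camera call takes 0.05 s, during which the arm holds its last target. There are 200 camera calls.

### The job

A soap box has slid to the back of the low wooden display riser. Draw the stock rake out of its sleeve, lay it flat on the open counter and let go, then take it again by its wooden handle so that the blade points ahead; reach in over the soap box, drop the blade behind it and slide the box out until all of it is clear of the riser, lying flat on the counter just in front of the opening. Finish with the rake laid flat on the counter, released and entirely out of the riser, and do not disturb the other two soap boxes and the small green-grey box standing loose on the counter.

Things in the scene. Friction and masses are not known exactly. Their poses are not given: they have to be found in the camera images.
- rake_blade (a point): Centre of the rake's steel blade: an upright plate 8 mm thick, 60 wide, 44 tall. The rake is one loose rigid piece (274 mm, 0.1 kg): blade, round rod, wooden handle. Lying flat, the lower edges of blade and handle rest on the counter, blade centre 22 mm up. Axes of all rake points: x from handle to blade, y across, z up. At first the handle is in the sleeve, rod and blade stick out
- rake_neck (a point): Point on the axis of the rake's bare rod (10 mm diameter), 110 mm from the blade centre and 36 mm above the counter when the rake lies flat, so the rod clears a 26 mm box; bare from 20 to 145 mm from the blade centre. A good place to pull the rake out of the sleeve
- rake_handle (a point): Centre of the rake's wooden handle, 217.5 mm from the blade centre, 23 mm above the counter when lying flat: a flat-sided bar 105 mm long, 18 mm wide, 46 mm tall, to be gripped across its 18 mm
- rake_tail (a point): Far end face of the rake's handle, 270 mm from the blade centre
- sleeve: Low fixed wooden tunnel, 107 mm deep, 48 mm wide, 58 mm tall, lying on the counter; its inside is 30 mm wide and 52 mm high and 100 mm deep, closed at the far end. Origin at counter height in the middle of its open mouth; x points into it, z up. The rake is drawn out along its -x: some 100 mm of straight pull frees the handle
- riser: Fixed light-wood display riser, a low bench 178 mm deep, 178 mm wide and 114 mm tall, open only at its front. Inside it is 150 mm wide, 100 mm high and 165 mm deep, with the counter as its floor. Origin at counter height in the middle of the open front; x points into it, y across, z up. A tin and a soap box that stand on top of it are fixed
- soap_center (a point): Centre of the loose soap box in the riser: 56 mm along its x, 78 mm along its y, 26 mm tall, about 0.12 kg, flat on the counter with its 56 mm roughly along the riser's depth. Its centre starts 85 to 100 mm inside the opening, within 15 mm of the riser's mid line; at least 30 mm is free between it and the back wall
- soap_a_center (a point): Centre of a loose soap box (56 x 78 x 26 mm) near the front edge of the counter; leave alone
- soap_b_center (a point): Centre of another loose soap box (56 x 78 x 26 mm) in the open counter before the cartons; leave alone
- balm_center (a point): Centre of a small loose box (50 x 50 x 22 mm) near the front edge; leave alone
Mind the look-alikes: they are no part of the job. Leave any red look-alike of the sleeve alone.

How it is judged (in metres and radians):
On the way, in this order (a step that is already met when the one before it is completed fails the run):
1. the rake is drawn wholly out of the sleeve (x of rake_tail in the frame of sleeve below -0.002 m), for 0.1 s.
2. the rake lies flat on the counter outside the riser, let go and at rest (height (world z) of each of rake_blade, rake_tail below 0.028 m and contact force between each of the arm, the fingers and rake below 0.1 N and linear speed of rake below 0.03 m/s and x of rake_tail in the frame of riser below -0.1 m), for 0.1 s.
3. the blade is down behind the soap box inside the riser, the handle sticking out of the opening (x of rake_blade in the frame of riser above 0.08 m and x of rake_handle in the frame of riser below 0 m and height (world z) of rake_blade below 0.042 m and x of soap_center in the frame of rake_blade between -0.09 and -0.02 m and y of soap_center in the frame of rake_blade between -0.06 and 0.06 m), for 0.1 s.
4. the soap box is out in front of the riser (centre at least 45 mm out) (x of soap_center in the frame of riser below -0.045 m), for 0.1 s.
At the end, for the whole second after the job is handed in: The soap box lies flat and at rest on the counter in front of the riser, its centre 45 to 250 mm out from the opening and at most 130 mm to either side of its middle; the rake lies flat on the counter, released and at rest, both its ends out of the riser (x of soap_center in the frame of riser between -0.25 and -0.045 m and y of soap_center in the frame of riser between -0.13 and 0.13 m and height (world z) of soap_center between 0.006 and 0.02 m and angle between soap_center's own z axis and vertical below 0.1 rad and x of each of rake_blade, rake_tail in the frame of riser below 0 m and height (world z) of rake_blade between 0.01 and 0.028 m and height (world z) of rake_tail between 0.01 and 0.028 m and contact force between the fingers and rake below 0.1 N and linear speed of each of rake, soap below 0.02 m/s); the robot touches nothing.
It fails at once if a soap box or the balm box standing loose on the counter is shifted by more than 30 mm (distance of any of soap_a_center, soap_b_center, balm_center from where it was at the start of the episode above 0.03 m).
It also fails if it takes over 58 s, if anything falls off the work surface, if the arm or the gripper's body presses on something with over 40 N, if the wrist force passes 120 N, or if a joint passes its speed limit or range.

## Working session

There is one attempt and no reset: what is moved stays moved. The work goes in short steps, Python scripts to look and compute and a shell command to move; the robot and the scene stay as the last step left them, time stands still between calls to the robot, and variables do not carry over. Pictures are saved under pics/ and viewed, at most 10 in all, crops included, and the job is handed in when it is done.

```bash
ls; mkdir -p pics; cat > h.py <<'E'
import numpy as np, cv2
from cell import ctrl, viewer, silhouettes
def cloud(cam, mask, depth, m=None):
    m = m or viewer.camera_model(cam)
    v,u=np.nonzero(mask&(depth>0)); z=depth[v,u]
    K=np.array([[m['fx'],0,m['cx']],[0,m['fy'],m['cy']],[0,0,1.]])
    p=cv2.undistortPoints(np.stack([u,v],1).astype(np.float64)[:,None],K,np.array(m['dist']))[:,0]
    P=np.c_[p*z[:,None],z,np.ones(len(z))]
    return (P@np.array(m['T']).T)[:,:3]
def desc(P):
    md=np.median(P,0); lo=np.percentile(P,2,0); hi=np.percentile(P,98,0)
    top=P[P[:,2]>hi[2]-6]
    r=cv2.minAreaRect(top[:,:2].astype(np.float32))
    return f"n{len(P)} med{md.round()} lo{lo.round()} hi{hi.round()} toprect c{np.round(r[0])} s{np.round(r[1])} a{r[2]:.1f}"
E
python3 - <<'E'
from h import *
print({k:np.round(v,3).tolist() if not isinstance(v,float) else v for k,v in ctrl.read_state().items()})
ims=[]
for c in ['scene','side']:
    im,d=viewer.get_image(c); ims.append(im); cv2.imwrite(f'pics/{c}0.png',im[:,:,::-1])
    np.save(f'{c}_d.npy',d)
    for t in ['rake_blade','sleeve','riser','soap_center','balm_center']:
        for s in silhouettes(c,t)[:4]:
            P=cloud(c,s['pixels'],d)
            if len(P)>20: print(c,t,round(s['score'],2),np.round(s['xy']),desc(P))
E
```

```text
pics
{'clock': 0.0, 'qpos': [1.163, 0.629, 0.038, 1.518, -0.027, 0.996, -0.02], 'qd': [0.002, 0.001, 0.0, -0.0, -0.0, -0.0, 0.003], 'tau': [0.0, -56.341, 1.227, -19.345, 0.011, 0.01, 0.0], 'eef_pos': [217.684, -611.82, 249.385], 'tool_rot': [-3.14, 0.0, 0.342], 'force': [-0.254, -0.291, 0.023], 'torque': [0.042, 0.006, -0.007], 'gripper_force': 0.0, 'width': 85.55072616954986}
scene rake_blade 0.95 [209. 230.] n563 med[444. 262.  36.] lo[425. 128.  -0.] hi[494. 296.  46.] toprect c[429. 200.] s[161.  58.] a69.7
scene sleeve 0.94 [259. 272.] n1521 med[403.  26.  50.] lo[387. -12.   4.] hi[439.  93.  60.] toprect c[417.  41.] s[109.  48.] a80.7
scene sleeve 0.61 [444. 359.] n2593 med[ 429. -396.   54.] lo[ 423. -445.    4.] hi[ 469. -340.   60.] toprect c[ 449. -392.] s[108.  50.] a86.8
scene riser 0.76 [486. 250.] n6926 med[ 691. -348.  113.] lo[ 617. -419.    8.] hi[ 773. -238.  147.] toprect c[ 732. -331.] s[143.  72.] a81.4
scene riser 0.43 [260. 272.] n1650 med[404.  26.  48.] lo[387. -12.  -0.] hi[447.  97.  60.] toprect c[418.  42.] s[110.  50.] a80.7
scene soap_center 0.81 [466
[... 825 characters left out ...]
ve 0.55 [246. 212.] n346 med[446. 263.  29.] lo[425. 167.   0.] hi[483. 274.  44.] toprect c[456. 210.] s[ 55. 130.] a2.3
side riser 0.98 [474. 246.] n7655 med[ 695. -397.   92.] lo[ 617. -421.    2.] hi[ 783. -240.  146.] toprect c[ 543. -513.] s[658. 138.] a41.3
side soap_center 0.48 [451. 263.] n243 med[ 693. -296.   20.] lo[ 682. -327.    1.] hi[ 723. -272.   27.] toprect c[ 664. -327.] s[160.  30.] a44.8
side balm_center 0.88 [296. 286.] n508 med[ 354. -202.   19.] lo[ 334. -217.    1.] hi[ 385. -166.   23.] toprect c[ 359. -190.] s[51. 52.] a11.1
side balm_center 0.34 [276. 268.] n669 med[ 351. -116.   24.] lo[ 332. -147.    1.] hi[391. -69.  27.] toprect c[ 363. -105.] s[60. 85.] a7.9
```

View pics/scene0.png

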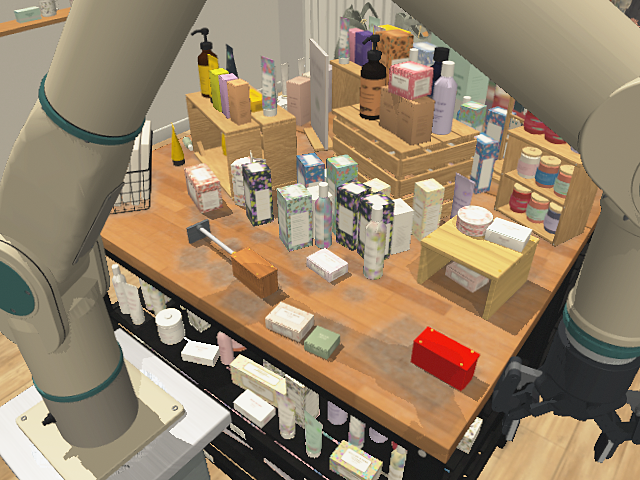

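```bash
python3 - <<'E'
from h import *
im=cv2.imread('pics/scene0.png'); d=np.load('scene_d.npy')
P=cloud('scene',np.ones((480,640),bool),d)
# counter objects map: points z 8..70 x 250..900
def box(lo,hi,z0,z1):
    m=(P[:,0]>lo[0])&(P[:,0]<hi[0])&(P[:,1]>lo[1])&(P[:,1]<hi[1])&(P[:,2]>z0)&(P[:,2]<z1); return P[m]
# rod points
q=box((400,110),(500,262),20,60); print('rod',len(q))
v=cv2.fitLine(q[:,:2].astype(np.float32),cv2.DIST_HUBER,0,.01,.01).ravel(); print(v)
for z0 in (20,25,110):
    pass
g=np.full((600,900,3),255,np.uint8)
m=(P[:,2]>6)&(P[:,0]>200)&(P[:,0]<900)&(abs(P[:,1])<600)
Q=P[m]
for x,y,z in Q:
    c=(0,0,0) if z<30 else (0,160,0) if z<65 else (0,0,220) if z<120 else (220,0,0)
    cv2.circle(g,(int((600-y)*.65),int((900-x)*.8)),1,c,-1)
for k in range(-600,601,100): cv2.line(g,(int((600-k)*.65),0),(int((600-k)*.65),600),(200,200,200),1)
for k in range(200,901,100): cv2.putText(g,str(k),(0,int((900-k)*.8)+10),0,.4,0); cv2.line(g,(0,int((900-k)*.8)),(900,int((900-k)*.8)),(200,200,200),1)
cv2.imwrite('pics/map.png',g[:,:790])
# riser front face: top edge front
q=box((560,-450),(850,-200),105,120); r=cv2.minAreaRect(q[:,:2].astype(np.float32)); print('risertop',r, cv2.boxPoints(r).round().tolist())
E
```

```text
rod 243
[1.9273822e-01 9.8125023e-01 4.3936862e+02 1.8746770e+02]
risertop ((709.5582275390625, -326.416748046875), (179.6401824951172, 182.1820526123047), 84.0287094116211) [[610.0, -406.0], [791.0, -425.0], [809.0, -247.0], [628.0, -228.0]]
```

View pics/map.png

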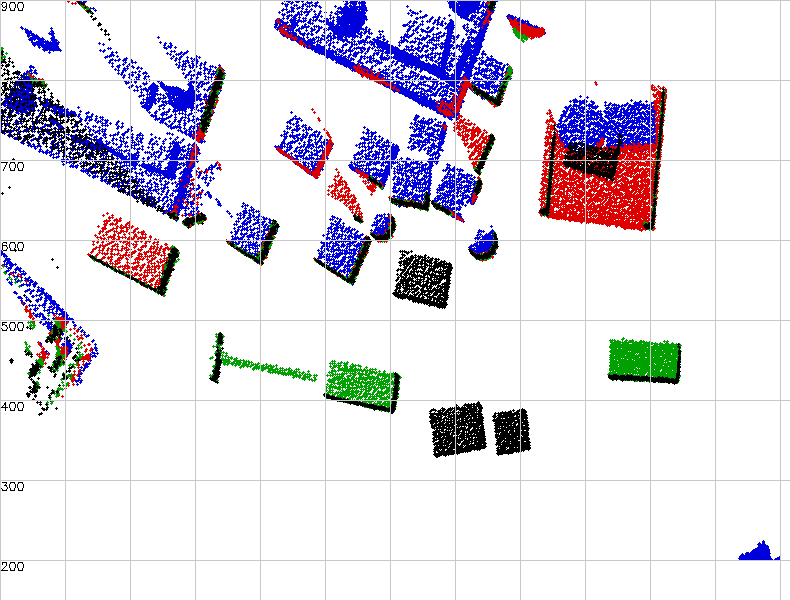

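The scene view shows the rake, with its blade at about (200,233) px and its rod running into the wooden sleeve at (255,272). It also shows the red look-alike at (445,357) and the riser at (480,255) with the soap box inside at (466,275). The loose boxes are at (327,264), (290,322) and (321,342). The height map agrees with these.

```bash
cat >> h.py <<'E'
from scipy.spatial.transform import Rotation as Ro
def go(*targets, pos=None, rot=None):
    """print shift/turn from current pose to (x,y,z,yaw) targets, tool pointing down"""
    s=ctrl.read_state(); p=np.array(s['eef_pos'] if pos is None else pos); R=Ro.from_euler('xyz',s['tool_rot'] if rot is None else rot)
    print('at',p.round(1),np.round(R.as_euler('xyz'),3),'t',round(s['clock'],2),'w',round(s['width'],1),'f',np.round(s['force'],1))
    for t in targets:
        Rt=Ro.from_euler('xyz',[np.pi,0,t[3]])
        print(t,'->',R.inv().apply(np.array(t[:3])-p).round(1).tolist(),(R.inv()*Rt).as_rotvec().round(3).tolist())
E
python3 - <<'E'
from h import *
go((450,-250,260,.86),(434,160,200,1.377),pos=[217.896,-612.404,250.313],rot=[np.pi,0,.342])
E
```

```text
at [ 217.9 -612.4  250.3] [3.142 0.    0.342] t 0.6 w 85.4 f [ 0.7  0.2 -0.1]
(450, -250, 260, 0.86) -> [340.2, -263.6, -9.7] [-0.0, 0.0, -0.518]
(434, 160, 200, 1.377) -> [462.6, -655.2, 50.3] [-0.0, 0.0, -1.035]
```

```bash
python3 -m creep '[{"jaw":0.2,"xyz":[170,-132,-5],"angular":[0,0,-0.26]},{"jaw":0.2,"xyz":[340,-264,-10],"angular":[0,0,-0.52]},{"jaw":0.2,"xyz":[340,-264,-10],"angular":[0,0,-0.52]},{"jaw":0.2,"xyz":[340,-264,-10],"angular":[0,0,-0.52]},{"jaw":0.2,"xyz":[340,-264,-10],"angular":[0,0,-0.52]},{"jaw":0.2,"xyz":[340,-264,-10],"angular":[0,0,-0.52]},{"jaw":0.2,"xyz":[340,-264,-10],"angular":[0,0,-0.52]},{"jaw":0.2,"xyz":[462.6,-655,50],"angular":[0,0,-1.035]},{"jaw":0.2,"xyz":[462.6,-655,50],"angular":[0,0,-1.035]},{"jaw":0.2,"xyz":[462.6,-655,50],"angular":[0,0,-1.035]},{"jaw":0.2,"xyz":[462.6,-655,50],"angular":[0,0,-1.035]},{"jaw":0.2,"xyz":[462.6,-655,50],"angular":[0,0,-1.035]}]'
python3 - <<'E'
from h import *
go((434,160,200,1.377))
E
```

```text
clock: 2.1
eef_pos: [438.2, 61.0, 215.2]
tool_rot: [3.14, -0.0, 1.376]
force: [1.5, 0.2, 0.8]
width: 51.2
gripper_force: 0.0
at [438.2  61.  215.2] [ 3.14  -0.     1.376] t 2.1 w 51.2 f [1.5 0.2 0.8]
(434, 160, 200, 1.377) -> [96.3, -23.3, 15.2] [0.001, -0.0, -0.001]
```

```bash
python3 -m creep '[{"jaw":0.2,"xyz":[48,-12,8],"angular":[0,0,0]},{"jaw":0.2,"xyz":[96,-23,15],"angular":[0,0,0]},{"jaw":0.2,"xyz":[96,-23,15],"angular":[0,0,0]},{"jaw":0.2,"xyz":[96,-23,15],"angular":[0,0,0]}]'
python3 - <<'E'
from h import *
go((434,160,200,1.377))
m=viewer.camera_model('wrist')
im,d=viewer.get_image('wrist'); cv2.imwrite('pics/w1.png',im[:,:,::-1])
P=cloud('wrist',d>0,d,m)
for s in silhouettes('wrist','rake_blade')[:2]:
    Q=cloud('wrist',s['pixels'],d,m); print(s['score'],desc(Q))
q=P[(P[:,2]>33)&(P[:,2]<48)&(P[:,1]>115)&(P[:,1]<245)&(abs(P[:,0]-440)<40)]
v=cv2.fitLine(q[:,:2].astype(np.float32),cv2.DIST_HUBER,0,.01,.01).ravel(); print('rod',len(q),v,'x at y=160',v[2]+(160-v[3])*v[0]/v[1],np.degrees(np.arctan2(v[1],v[0])))
q=P[(P[:,2]>5)&(P[:,2]<30)&(P[:,1]>240)&(P[:,1]<300)&(abs(P[:,0]-455)<50)]; print('blade',desc(q))
q=P[(P[:,2]>52)&(P[:,2]<64)&(P[:,1]<110)&(P[:,1]>-40)]; print('sleeve',desc(q))
E
```

```text
clock: 2.6
eef_pos: [433.9, 157.3, 200.0]
tool_rot: [-3.142, 0.001, 1.377]
force: [-0.1, -0.3, -0.5]
width: 51.3
gripper_force: 0.0
at [433.9 157.3 200. ] [-3.142e+00  1.000e-03  1.377e+00] t 2.6 w 51.3 f [-0.1 -0.3 -0.5]
(434, 160, 200, 1.377) -> [2.6, -0.4, 0.0] [-0.0, 0.001, -0.0]
0.7 n4383 med[444. 222.  42.] lo[423.  95.   5.] hi[481. 273.  47.] toprect c[442. 182.] s[183.  60.] a80.8
0.52 n1206 med[554. -13.  20.] lo[531. -22.   3.] hi[585.  -6.  28.] toprect c[514.  60.] s[ 47. 217.] a30.4
rod 2029 [1.6310823e-01 9.8660821e-01 4.4208838e+02 1.8386717e+02] x at y=160 438.1426 80.61264
blade n137 med[446. 265.  19.] lo[427. 259.   6.] hi[483. 268.  29.] toprect c[455. 264.] s[ 0. 58.] a80.5
sleeve n7036 med[424.  57.  59.] lo[ 63. -18.  53.] hi[651. 103.  63.] toprect c[369.  40.] s[644. 115.] a4.0
```

View pics/w1.png

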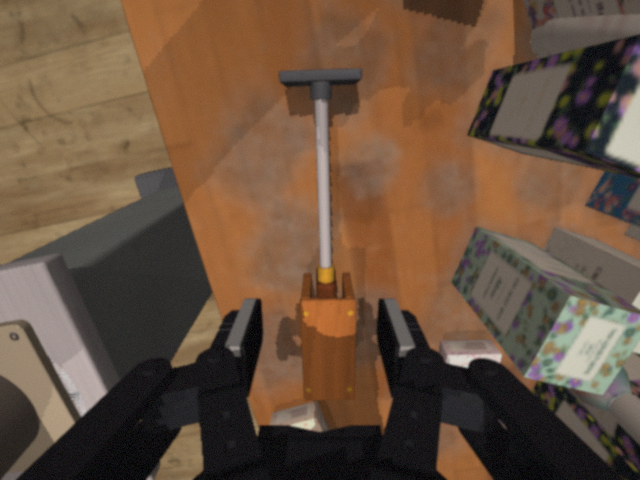

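The wrist view shows the rod running from (320,80) to (325,280) px, with the blade at (320,76) and the sleeve mouth at about (325,290). Next I grasp the neck.

```bash
python3 - <<'E'
from h import *
go((438,160,38,1.407))
E
```

```text
at [434.2 156.4 200.1] [3.141e+00 1.000e-03 1.374e+00] t 2.7 w 50.9 f [ 0.9 -0.6  0.6]
(438, 160, 38, 1.407) -> [4.4, 3.0, 162.1] [0.0, 0.001, -0.033]
```

```bash
python3 -m creep '[{"jaw":0.2,"xyz":[4,3,60],"angular":[0,0,-0.03]},{"jaw":0.2,"xyz":[4,3,110],"angular":[0,0,-0.03]},{"jaw":0.2,"xyz":[4,3,140],"angular":[0,0,-0.03]},{"jaw":0.2,"xyz":[4,3,162],"angular":[0,0,-0.03]},{"jaw":0.2,"xyz":[4,3,162],"angular":[0,0,-0.03]},{"jaw":-1,"xyz":[4,3,162],"angular":[0,0,-0.03]},{"jaw":-1,"xyz":[4,3,162],"angular":[0,0,-0.03]},{"jaw":-1,"xyz":[4,3,162],"angular":[0,0,-0.03]},{"jaw":-1,"xyz":[4,3,162],"angular":[0,0,-0.03]},{"jaw":-1,"xyz":[4,3,162],"angular":[0,0,-0.03]},{"jaw":-1,"xyz":[4,3,162],"angular":[0,0,-0.03]}]'
```

```text
clock: 4.08
eef_pos: [438.5, 161.2, 39.2]
tool_rot: [3.14, -0.001, 1.406]
force: [-0.8, 0.1, 6.8]
width: 7.8
gripper_force: 58.6
```

```bash
python3 -m creep '[{"jaw":-1,"xyz":[10,0,-1],"angular":[0,0,0]},{"jaw":-1,"xyz":[25,0,-1],"angular":[0,0,0]},{"jaw":-1,"xyz":[40,0,-1],"angular":[0,0,0]},{"jaw":-1,"xyz":[55,0,-1],"angular":[0,0,0]},{"jaw":-1,"xyz":[70,0,-1],"angular":[0,0,0]},{"jaw":-1,"xyz":[85,0,-1],"angular":[0,0,0]},{"jaw":-1,"xyz":[100,0,-1],"angular":[0,0,0]},{"jaw":-1,"xyz":[115,0,-1],"angular":[0,0,0]},{"jaw":-1,"xyz":[130,0,-1],"angular":[0,0,0]},{"jaw":-1,"xyz":[135,0,-1],"angular":[0,0,0]},{"jaw":-1,"xyz":[135,0,0],"angular":[0,0,0]},{"jaw":-1,"xyz":[135,0,0],"angular":[0,0,0]}]'
python3 - <<'E'
from h import *
im,d=viewer.get_image('scene'); cv2.imwrite('pics/s2.png',cv2.resize(im[150:400,100:420,::-1],(768,600)))
P=cloud('scene',d>0,d); q=P[(P[:,2]>8)&(P[:,2]<60)&(P[:,1]>100)&(P[:,1]<270)&(P[:,0]>380)&(P[:,0]<500)]; print(desc(q))
E
```

```text
clock: 5.58
eef_pos: [459.5, 295.4, 39.2]
tool_rot: [3.141, -0.001, 1.408]
force: [-3.5, -2.6, 12.9]
width: 7.3
gripper_force: 60.0
n575 med[434. 180.  38.] lo[424. 134.   9.] hi[452. 259.  48.] toprect c[437. 177.] s[164.  25.] a75.9
```

View pics/s2.png

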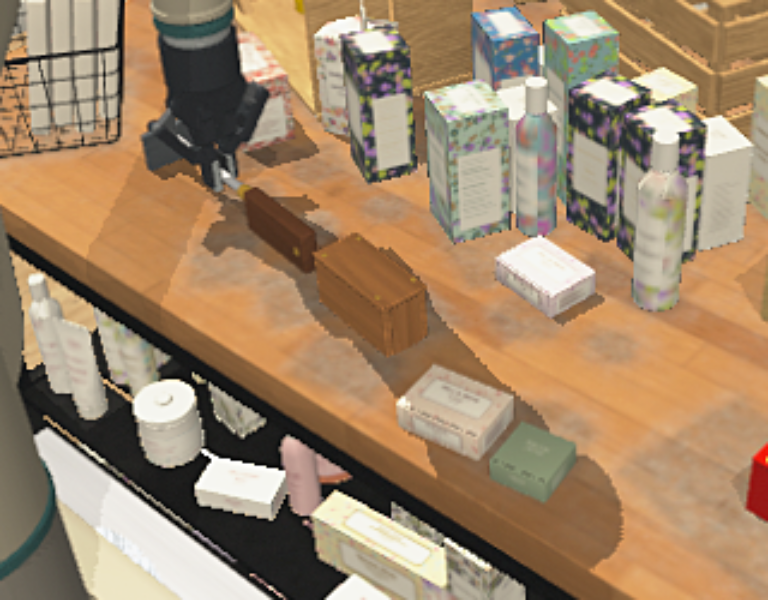

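The handle, at (280,228) px in the crop, is clear of the sleeve mouth, and the rake looks flat. I'll release it and rise.

```bash
python3 -m creep '[{"jaw":0,"xyz":[0,0,0],"angular":[0,0,0]},{"jaw":0,"xyz":[0,0,0],"angular":[0,0,0]},{"jaw":0,"xyz":[0,0,0],"angular":[0,0,0]},{"jaw":0,"xyz":[0,0,0],"angular":[0,0,0]},{"jaw":0,"xyz":[0,0,-40],"angular":[0,0,0]},{"jaw":0,"xyz":[0,0,-100],"angular":[0,0,0]},{"jaw":0,"xyz":[-60,0,-160],"angular":[0,0,0]},{"jaw":0,"xyz":[-107,0,-160],"angular":[0,0,0]},{"jaw":0,"xyz":[-107,0,-160],"angular":[0,0,0]},{"jaw":0,"xyz":[-107,0,-160],"angular":[0,0,0]}]'
cat > rk.py <<'E'
from h import *
def rake(c0,cam='wrist',tag=None):
    m=viewer.camera_model(cam); im,d=viewer.get_image(cam)
    if tag: cv2.imwrite(f'pics/{tag}.png',im[:,:,::-1])
    return cloud(cam,d>0,d,m)
E
python3 - <<'E'
from rk import *
P=rake(0,tag='w2')
q=P[(P[:,2]>42)&(P[:,2]<52)&(P[:,1]>112)&(P[:,1]<255)&(abs(P[:,0]-440)<30)]; print('handle',desc(q))
for z0,z1,y0,y1 in((5,52,255,340),(30,48,340,440)):
    q=P[(P[:,2]>z0)&(P[:,2]<z1)&(P[:,1]>y0)&(P[:,1]<y1)&(abs(P[:,0]-460)<45)]; print(desc(q) if len(q)>5 else len(q))
go((441,190,30,1.407))
E
```

```text
clock: 6.88
eef_pos: [442.6, 189.0, 198.2]
tool_rot: [3.141, -0.001, 1.406]
force: [-0.2, 0.9, -0.2]
width: 42.5
gripper_force: 0.0
handle n2895 med[443. 197.  46.] lo[429. 140.  43.] hi[456. 249.  48.] toprect c[443. 196.] s[119.  18.] a80.8
n1782 med[460. 300.  41.] lo[450. 257.  37.] hi[470. 339.  43.] toprect c[460. 298.] s[86. 10.] a80.8
n205 med[467. 344.  41.] lo[462. 340.  38.] hi[472. 349.  43.] toprect c[467. 344.] s[10. 10.] a81.1
at [442.5 189.9 198. ] [ 3.141e+00 -1.000e-03  1.408e+00] t 6.92 w 42.9 f [ 0.  -0.3 -0.5]
(441, 190, 30, 1.407) -> [-0.3, -1.5, 168.0] [0.0, -0.001, 0.001]
```

```bash
python3 -m creep '[{"jaw":0,"xyz":[-2,-1,60],"angular":[0,0,0]},{"jaw":0,"xyz":[-2,-1,110],"angular":[0,0,0]},{"jaw":0,"xyz":[-2,-1,145],"angular":[0,0,0]},{"jaw":0,"xyz":[-2,-1,168],"angular":[0,0,0]},{"jaw":0,"xyz":[-2,-1,168],"angular":[0,0,0]},{"jaw":-1,"xyz":[-2,-1,168],"angular":[0,0,0]},{"jaw":-1,"xyz":[-2,-1,168],"angular":[0,0,0]},{"jaw":-1,"xyz":[-2,-1,168],"angular":[0,0,0]},{"jaw":-1,"xyz":[-2,-1,168],"angular":[0,0,0]},{"jaw":-1,"xyz":[-2,-1,168],"angular":[0,0,0]}]'
python3 - <<'E'
from h import *
# refine soap & riser from stored scene depth
d=np.load('scene_d.npy'); P=cloud('scene',d>0,d)
b=lambda x0,x1,y0,y1,z0,z1:P[(P[:,0]>x0)&(P[:,0]<x1)&(P[:,1]>y0)&(P[:,1]<y1)&(P[:,2]>z0)&(P[:,2]<z1)]
q=b(660,740,-370,-260,22,32); print('soaptop',desc(q)); print(cv2.boxPoints(cv2.minAreaRect(q[:,:2].astype(np.float32))).round())
q=b(660,740,-370,-260,4,21); print('soapfront',len(q),cv2.fitLine(q[:,:2].astype(np.float32),cv2.DIST_HUBER,0,.01,.01).ravel(), q.min(0),q.max(0))
q=b(605,640,-420,-225,100,118); e=[]
for y in range(-400,-230,10):
    s=q[abs(q[:,1]-y)<5]
    if len(s): e.append((s[:,0].min(),y))
print('edge',cv2.fitLine(np.float32(e),cv2.DIST_HUBER,0,.01,.01).ravel())
q=b(550,620,-180,-90,8,400);print('bottle',desc(q))
go((442,188,230,1.407),(370,-295,230,-.1))
E
```

```text
clock: 8.18
eef_pos: [441.5, 187.3, 30.8]
tool_rot: [3.14, -0.001, 1.407]
force: [0.5, -0.3, 7.3]
width: 17.1
gripper_force: 59.3
soaptop n358 med[ 699. -313.   25.] lo[ 680. -347.   22.] hi[ 718. -273.   28.] toprect c[ 702. -310.] s[79. 38.] a75.4
[[ 673. -344.]
 [ 710. -353.]
 [ 730. -277.]
 [ 693. -268.]]
soapfront 268 [ 1.5008102e-01  9.8867369e-01  6.8809845e+02 -3.0598209e+02] [ 662.41112912 -359.73597272    4.05327391] [ 731.5015276  -267.79890923   20.9722652 ]
edge [ 1.0406047e-01  9.9457097e-01  6.1981537e+02 -3.2400000e+02]
bottle n1345 med[ 585. -150.   92.] lo[ 566. -163.   11.] hi[606. -93. 175.] toprect c[ 598. -142.] s[21. 23.] a62.6
at [441.5 187.3  30.8] [ 3.140e+00 -1.000e-03  1.407e+00] t 8.18 w 17.1 f [ 0.5 -0.3  7.3]
(442, 188, 230, 1.407) -> [1.0, 0.7, -199.2] [0.001, -0.001, -0.0]
(370, -295, 230, -0.1) -> [-487.3, 8.6, -199.6] [0.0, -0.002, 1.507]
```

```bash
python3 -m creep '[{"jaw":-1,"xyz":[0,0,-20],"angular":[0,0,0]},{"jaw":-1,"xyz":[0,0,-70],"angular":[0,0,0]},{"jaw":-1,"xyz":[0,0,-130],"angular":[0,0,0]},{"jaw":-1,"xyz":[0,0,-190],"angular":[0,0,0]},{"jaw":-1,"xyz":[-40,10,-230],"angular":[0,0,0]},{"jaw":-1,"xyz":[-90,22,-230],"angular":[0,0,0]},{"jaw":-1,"xyz":[-140,34,-230],"angular":[0,0,0]},{"jaw":-1,"xyz":[-183,44,-230],"angular":[0,0,0]},{"jaw":-1,"xyz":[-240,50,-230],"angular":[0,0,0]},{"jaw":-1,"xyz":[-300,55,-230],"angular":[0,0,0]},{"jaw":-1,"xyz":[-350,59,-230],"angular":[0,0,0]},{"jaw":-1,"xyz":[-373,60,-230],"angular":[0,0,0]}]'
python3 - <<'E'
from h import *
go((390,-250,260,.65),(370,-279,260,-.104))
E
```

```text
clock: 9.68
eef_pos: [437.9, -194.2, 259.9]
tool_rot: [-3.141, 0.001, 1.402]
force: [0.5, 0.5, -0.5]
width: 17.1
gripper_force: 58.8
at [ 437.9 -194.2  259.9] [-3.141e+00  1.000e-03  1.402e+00] t 9.68 w 17.1 f [ 0.5  0.5 -0.5]
(390, -250, 260, 0.65) -> [-63.0, -37.8, -0.0] [-0.0, 0.001, 0.752]
(370, -279, 260, -0.104) -> [-95.0, -52.7, 0.0] [0.0, 0.001, 1.506]
```

```bash
python3 -m creep '[{"jaw":-1,"xyz":[-30,-18,0],"angular":[0,0,0.1]},{"jaw":-1,"xyz":[-55,-33,0],"angular":[0,0,0.25]},{"jaw":-1,"xyz":[-63,-38,0],"angular":[0,0,0.4]},{"jaw":-1,"xyz":[-70,-41,0],"angular":[0,0,0.55]},{"jaw":-1,"xyz":[-76,-44,0],"angular":[0,0,0.7]},{"jaw":-1,"xyz":[-82,-47,0],"angular":[0,0,0.85]},{"jaw":-1,"xyz":[-88,-50,0],"angular":[0,0,1.0]},{"jaw":-1,"xyz":[-95,-53,0],"angular":[0,0,1.15]},{"jaw":-1,"xyz":[-95,-53,0],"angular":[0,0,1.3]},{"jaw":-1,"xyz":[-95,-53,0],"angular":[0,0,1.42]},{"jaw":-1,"xyz":[-95,-53,0],"angular":[0,0,1.506]},{"jaw":-1,"xyz":[-95,-53,0],"angular":[0,0,1.506]}]'
python3 - <<'E'
from h import *
im,d=viewer.get_image('scene')
cv2.imwrite('pics/s3.png',cv2.resize(im[120:420,240:640,::-1],(800,600)))
m=viewer.camera_model('wrist'); go((370,-279,66,-.104))
im,d=viewer.get_image('wrist'); P=cloud('wrist',d>0,d,m)
q=P[(P[:,2]>200)&(P[:,2]<300)&(P[:,0]>500)&(P[:,0]<640)]; print('blade/rod',desc(q))
q=P[(P[:,2]>240)&(P[:,2]<300)&(P[:,0]>400)&(P[:,0]<560)]; print('rod',desc(q))
E
```

```text
clock: 11.18
eef_pos: [371.0, -275.6, 260.0]
tool_rot: [-3.141, 0.001, -0.098]
force: [-0.1, -0.2, -1.7]
width: 17.0
gripper_force: 58.7
at [ 371.2 -275.6  260. ] [-3.141  0.    -0.098] t 11.22 w 17.5 f [ 0.8  0.1 -0.6]
(370, -279, 66, -0.104) -> [-0.8, 3.5, 194.0] [-0.0, 0.0, 0.006]
  return _methods._mean(a, axis=axis, dtype=dtype,
  ret = um.true_divide(
Traceback (most recent call last):
  File "h.py", line 11, in desc
    md=np.median(P,0); lo=np.percentile(P,2,0); hi=np.percentile(P,98,0)
                          ~~~~~~~~~~~~~^^^^^^^
IndexError: index -1 is out of bounds for axis 0 with size 0
```

View pics/s3.png

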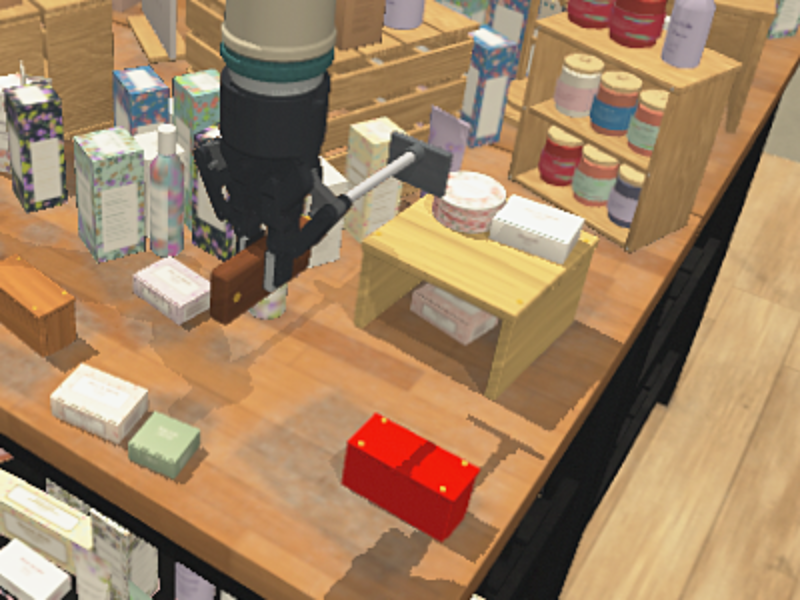

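The rake is held by its handle with the blade ahead, at (420,162) px in the crop, and it looks level. The opening and the soap box at (455,308) px are in view. I'll descend in front of the riser.

```bash
python3 -m creep '[{"jaw":-1,"xyz":[-1,3,60],"angular":[0,0,0.006]},{"jaw":-1,"xyz":[-3,3,110],"angular":[0,0,0.006]},{"jaw":-1,"xyz":[-3,3,155],"angular":[0,0,0.006]},{"jaw":-1,"xyz":[-3,3,190],"angular":[0,0,0.006]},{"jaw":-1,"xyz":[-3,3,194],"angular":[0,0,0.006]},{"jaw":-1,"xyz":[-3,3,194],"angular":[0,0,0.006]}]'
python3 - <<'E'
from h import *
for c in ('scene','side'):
    im,d=viewer.get_image(c); P=cloud(c,d>0,d)
    b=lambda x0,x1,y0,y1,z0,z1:P[(P[:,0]>x0)&(P[:,0]<x1)&(P[:,1]>y0)&(P[:,1]<y1)&(P[:,2]>z0)&(P[:,2]<z1)]
    for n,a in dict(blade=(565,605,-350,-250,20,110),rod=(440,575,-320,-260,50,100),handle=(300,430,-310,-250,20,100)).items():
        q=b(*a); print(c,n,desc(q) if len(q)>10 else len(q))
    for s in silhouettes(c,'soap_center')[:4]:
        q=cloud(c,s['pixels'],d)
        if len(q)>20 and np.median(q[:,0])>640: print('soap',desc(q))
    cv2.imwrite(f'pics/{c}4.png',im[:,:,::-1])
go((545.7,-297.3,66,-.104))
E
```

```text
clock: 12.02
eef_pos: [368.5, -278.8, 66.6]
tool_rot: [3.141, -0.001, -0.105]
force: [0.2, -0.4, -0.8]
width: 17.2
gripper_force: 58.7
scene blade n495 med[ 578. -307.   65.] lo[ 567. -331.   37.] hi[ 585. -272.   80.] toprect c[ 577. -301.] s[60. 23.] a85.3
scene rod n323 med[ 512. -295.   75.] lo[ 444. -308.   68.] hi[ 574. -286.   79.] toprect c[ 509. -293.] s[ 20. 136.] a80.7
scene handle n1009 med[ 350. -282.   77.] lo[ 314. -301.   41.] hi[ 404. -258.   99.] toprect c[ 365. -279.] s[27. 58.] a0.8
soap n684 med[ 693. -315.   22.] lo[ 678. -352.    1.] hi[ 718. -272.   28.] toprect c[ 701. -309.] s[78. 36.] a78.3
side blade n386 med[ 580. -309.   62.] lo[ 567. -333.   38.] hi[ 585. -275.   81.] toprect c[ 577. -302.] s[61. 22.] a85.9
side rod n303 med[ 511. -297.   74.] lo[ 444. -308.   68.] hi[ 574. -287.   79.] toprect c[ 509. -295.] s[ 19. 133.] a82.8
side handle n1251 med[ 358. -288.   66.] lo[ 315. -302.   38.] hi[ 423. -266.   96.] toprect c[ 357. -282.] s[49. 25.] a55.8
soap n260 med[ 693. -295.   21.] lo[ 680. -330.   -1.] hi[ 722. -269.   27.] toprect c[ 664. -326.] s[164.  31.] a44.8
soap n7457 med[ 697. -399.   94.] lo[ 617. -421.    2.] hi[ 782. -240.  146.] toprect c[ 740. -334.] s[ 74. 150.] a0.7
at [ 369.  -279.1   67.4] [ 3.14e+00 -3.00e-03 -1.05e-01] t 12.22 w 17.4 f [-1.   0.  -1.2]
(545.7, -297.3, 66, -0.104) -> [177.7, -0.4, 1.8] [0.001, -0.003, -0.001]
```

```bash
python3 -m creep '[{"jaw":-1,"xyz":[20,0,0],"angular":[0,0,0]},{"jaw":-1,"xyz":[45,0,0],"angular":[0,0,0]},{"jaw":-1,"xyz":[70,0,0],"angular":[0,0,0]},{"jaw":-1,"xyz":[95,0,0],"angular":[0,0,0]},{"jaw":-1,"xyz":[120,0,0],"angular":[0,0,0]},{"jaw":-1,"xyz":[145,0,0],"angular":[0,0,0]},{"jaw":-1,"xyz":[165,0,0],"angular":[0,0,0]},{"jaw":-1,"xyz":[178,0,0],"angular":[0,0,0]},{"jaw":-1,"xyz":[178,0,0],"angular":[0,0,0]},{"jaw":-1,"xyz":[178,0,0],"angular":[0,0,0]}]'
python3 - <<'E'
from h import *
c='scene'
im,d=viewer.get_image(c); P=cloud(c,d>0,d)
for s in silhouettes(c,'soap_center')[:4]:
    q=cloud(c,s['pixels'],d)
    if len(q)>20 and np.median(q[:,0])>640: print('soap',desc(q))
cv2.imwrite('pics/s5.png',cv2.resize(im[180:330,400:560,::-1],(640,600),interpolation=cv2.INTER_CUBIC))
go((545.7,-297.3,30,-.104))
E
```

```text
clock: 13.48
eef_pos: [544.0, -297.2, 66.1]
tool_rot: [-3.141, 0.001, -0.106]
force: [-0.4, 0.4, -0.5]
width: 17.2
gripper_force: 58.7
soap n428 med[ 694. -330.   23.] lo[ 678. -353.    2.] hi[ 719. -280.   27.] toprect c[ 699. -312.] s[78. 37.] a82.8
at [ 544.1 -297.3   66.1] [-3.141e+00  1.000e-03 -1.060e-01] t 13.57 w 17.2 f [ 0.1 -0.7 -0.6]
(545.7, -297.3, 30, -0.104) -> [1.7, -0.2, 36.1] [-0.0, 0.001, -0.002]
```

View pics/s5.png

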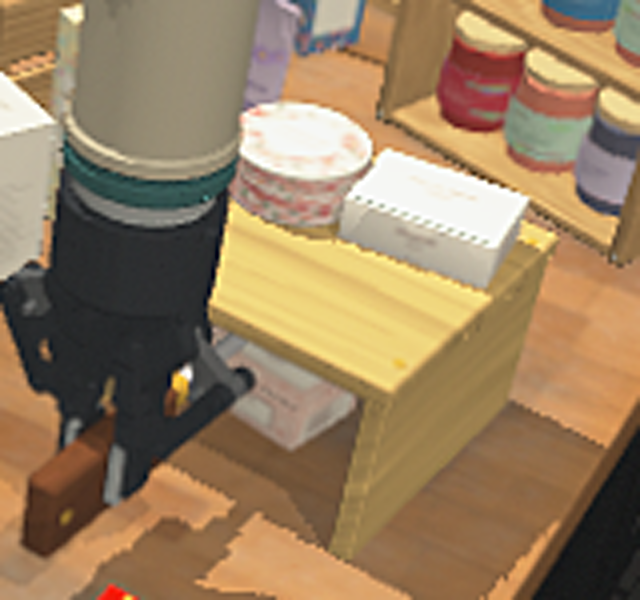

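The soap box has not moved, at (300,390) px in the crop, and the rake is over it. Now I lower the blade.

```bash
python3 -m creep '[{"jaw":-1,"xyz":[2,0,5],"angular":[0,0,0]},{"jaw":-1,"xyz":[2,0,12],"angular":[0,0,0]},{"jaw":-1,"xyz":[2,0,19],"angular":[0,0,0]},{"jaw":-1,"xyz":[2,0,26],"angular":[0,0,0]},{"jaw":-1,"xyz":[2,0,31],"angular":[0,0,0]},{"jaw":-1,"xyz":[2,0,34],"angular":[0,0,0]},{"jaw":-1,"xyz":[2,0,34],"angular":[0,0,0]},{"jaw":-1,"xyz":[2,0,34],"angular":[0,0,0]}]'
```

```text
clock: 14.58
eef_pos: [547.3, -297.5, 32.3]
tool_rot: [3.141, -0.0, -0.105]
force: [-0.3, -1.0, -2.2]
width: 17.1
gripper_force: 58.7
```

```bash
python3 -m creep '[{"jaw":-1,"xyz":[-8,0,0],"angular":[0,0,0]},{"jaw":-1,"xyz":[-16,0,0],"angular":[0,0,0]},{"jaw":-1,"xyz":[-24,0,0],"angular":[0,0,0]},{"jaw":-1,"xyz":[-34,0,0],"angular":[0,0,0]},{"jaw":-1,"xyz":[-44,0,0],"angular":[0,0,0]},{"jaw":-1,"xyz":[-54,0,0],"angular":[0,0,0]},{"jaw":-1,"xyz":[-64,0,0],"angular":[0,0,0]},{"jaw":-1,"xyz":[-74,0,0],"angular":[0,0,0]},{"jaw":-1,"xyz":[-84,0,0],"angular":[0,0,0]},{"jaw":-1,"xyz":[-94,0,0],"angular":[0,0,0]},{"jaw":-1,"xyz":[-98,0,0],"angular":[0,0,0]},{"jaw":-1,"xyz":[-100,0,0],"angular":[0,0,0]}]'
python3 - <<'E'
from h import *
c='scene'
im,d=viewer.get_image(c)
for s in silhouettes(c,'soap_center')[:4]:
    q=cloud(c,s['pixels'],d)
    if len(q)>20 : print('soap',desc(q))
P=cloud(c,d>0,d); q=P[(abs(P[:,2])<4)&(P[:,1]>-340)&(P[:,1]<-240)&(P[:,0]<500)&(P[:,0]>200)];print('edge x',q[:,0].min())
go((376,-279,31,-.104))
E
```

```text
clock: 16.08
eef_pos: [447.6, -286.9, 32.1]
tool_rot: [3.142, -0.0, -0.105]
force: [1.5, -0.4, -0.9]
width: 17.2
gripper_force: 58.7
soap n863 med[ 616. -318.   25.] lo[ 599. -347.    3.] hi[ 654. -270.   29.] toprect c[ 627. -309.] s[79. 60.] a84.9
edge x 306.67283344740486
at [ 447.5 -286.9   32. ] [-3.141  0.    -0.105] t 16.18 w 17.3 f [-0.2  0.2 -1.2]
(376, -279, 31, -0.104) -> [-72.0, -0.3, 1.0] [-0.0, 0.0, -0.001]
```

```bash
python3 -m creep '[{"jaw":-1,"xyz":[-8,0,0],"angular":[0,0,0]},{"jaw":-1,"xyz":[-17,0,0],"angular":[0,0,0]},{"jaw":-1,"xyz":[-26,0,0],"angular":[0,0,0]},{"jaw":-1,"xyz":[-35,0,0],"angular":[0,0,0]},{"jaw":-1,"xyz":[-44,0,0],"angular":[0,0,0]},{"jaw":-1,"xyz":[-53,0,0],"angular":[0,0,0]},{"jaw":-1,"xyz":[-60,0,0],"angular":[0,0,0]},{"jaw":-1,"xyz":[-66,0,0],"angular":[0,0,0]},{"jaw":-1,"xyz":[-70,0,0],"angular":[0,0,0]},{"jaw":-1,"xyz":[-72,0,0],"angular":[0,0,0]},{"jaw":-1,"xyz":[-72,0,1],"angular":[0,0,0]},{"jaw":-1,"xyz":[-72,0,1],"angular":[0,0,0]}]'
python3 - <<'E'
from h import *
c='scene'
im,d=viewer.get_image(c); P=cloud(c,d>0,d)
for s in silhouettes(c,'soap_center')[:4]:
    q=cloud(c,s['pixels'],d)
    if len(q)>20 : print('soap',desc(q))
q=P[(P[:,2]>5)&(P[:,2]<60)&(P[:,0]>575)&(P[:,0]<605)&(P[:,1]>-345)&(P[:,1]<-260)];print('blade',desc(q))
cv2.imwrite('pics/s6.png',cv2.resize(im[180:380,300:560,::-1],(780,600),interpolation=cv2.INTER_CUBIC))
E
```

```text
clock: 17.68
eef_pos: [375.7, -279.2, 30.9]
tool_rot: [-3.141, 0.001, -0.105]
force: [-0.1, -0.8, 0.7]
width: 17.1
gripper_force: 58.8
soap n940 med[ 545. -312.   25.] lo[ 526. -340.    3.] hi[ 583. -262.   29.] toprect c[ 531. -303.] s[118.  83.] a4.8
blade n351 med[ 585. -306.   35.] lo[ 576. -341.   22.] hi[ 594. -267.   45.] toprect c[ 585. -302.] s[59. 20.] a83.6
```

View pics/s6.png

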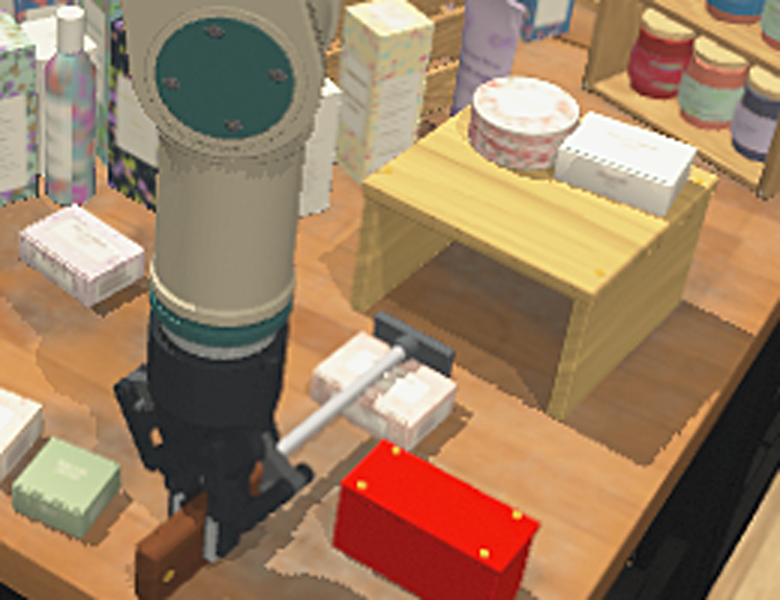

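The soap box, at (385,388) px, and the blade, at (412,343) px, are both in front of the opening. The rake is down, so I'll release it.

```bash
python3 -m creep '[{"jaw":-1,"xyz":[0,0,1],"angular":[0,0,0]},{"jaw":-0.2,"xyz":[0,0,1],"angular":[0,0,0]},{"jaw":-0.2,"xyz":[0,0,1],"angular":[0,0,0]},{"jaw":-0.2,"xyz":[0,0,1],"angular":[0,0,0]},{"jaw":-0.2,"xyz":[0,0,1],"angular":[0,0,0]},{"jaw":-0.2,"xyz":[0,0,-20],"angular":[0,0,0]},{"jaw":-0.2,"xyz":[0,0,-60],"angular":[0,0,0]},{"jaw":-0.2,"xyz":[0,0,-120],"angular":[0,0,0]},{"jaw":-0.2,"xyz":[0,0,-180],"angular":[0,0,0]},{"jaw":-0.2,"xyz":[0,0,-200],"angular":[0,0,0]},{"jaw":-0.2,"xyz":[0,0,-200],"angular":[0,0,0]},{"jaw":-0.2,"xyz":[0,0,-200],"angular":[0,0,0]}]'
python3 - <<'E'
from h import *
for c in ('scene','side'):
    im,d=viewer.get_image(c); P=cloud(c,d>0,d)
    b=lambda x0,x1,y0,y1,z0,z1:P[(P[:,0]>x0)&(P[:,0]<x1)&(P[:,1]>y0)&(P[:,1]<y1)&(P[:,2]>z0)&(P[:,2]<z1)]
    for n,a in dict(blade=(575,605,-345,-260,28,60),soap=(515,580,-350,-255,18,31),handle=(310,450,-310,-250,20,80)).items():
        q=b(*a); print(c,n,desc(q) if len(q)>10 else len(q))
    if c=='scene': cv2.imwrite('pics/s7.png',im[:,:,::-1])
    for t in ['soap_a_center','balm_center']:
        for s in silhouettes(c,t)[:4]:
            q=cloud(c,s['pixels'],d)
            if len(q)>20: print(t,desc(q))
go((376,-279,231,-.104))
E
```

```text
clock: 19.27
eef_pos: [375.6, -278.7, 230.1]
tool_rot: [-3.141, 0.002, -0.105]
force: [-0.1, 1.1, -0.3]
width: 34.0
gripper_force: 0.0
scene blade n234 med[ 586. -306.   40.] lo[ 576. -332.   28.] hi[ 593. -273.   45.] toprect c[ 585. -303.] s[60. 18.] a88.2
scene soap n683 med[ 550. -311.   26.] lo[ 526. -340.   19.] hi[ 579. -263.   29.] toprect c[ 554. -301.] s[79. 56.] a85.8
scene handle n905 med[ 370. -284.   44.] lo[ 322. -293.   21.] hi[ 439. -269.   49.] toprect c[ 384. -281.] s[ 18. 127.] a84.0
soap_a_center n1202 med[ 354. -110.   25.] lo[ 332. -145.    3.] hi[390. -68.  28.] toprect c[ 363. -103.] s[59. 80.] a7.7
balm_center n759 med[ 353. -191.   21.] lo[ 333. -213.    3.] hi[ 385. -163.   25.] toprect c[ 360. -187.] s[53. 52.] a9.1
balm_center n1740 med[ 396. -287.   39.] lo[ 322. -326.    1.] hi[ 591. -269.   48.] toprect c[ 457. -299.] s[ 59. 274.] a88.6
side blade n171 med[ 586. -308.   39.] lo[ 575. -333.   29.] hi[ 596. -274.   44.] toprect c[ 586. -303.] s[60. 21.] a82.7
side soap n402 med[ 551. -317.   25.] lo[ 526. -342.   19.] hi[ 579. -264.   28.] toprect c[ 550. -301.] s[60. 86.] a0.2
side handle n819 med[ 374. -287.   37.] lo[ 322. -295.   21.] hi[ 443. -270.   47.] toprect c[ 386. -283.] s[ 22. 128.] a82.2
soap_a_center n703 med[ 353. -114.   24.] lo[ 332. -147.    0.] hi[392. -68.  28.] toprect c[ 363. -117.] s[ 62. 104.] a2.3
balm_center n435 med[ 352. -196.   20.] lo[ 334. -215.    4.] hi[ 384. -166.   24.] toprect c[ 359. -190.] s[52. 51.] a5.7
at [ 375.7 -279.3  230.3] [-3.141e+00  1.000e-03 -1.060e-01] t 19.57 w 34.4 f [ 0.5 -0.1 -0.3]
(376, -279, 231, -0.104) -> [0.2, -0.3, -0.7] [-0.0, 0.001, -0.002]
```

View pics/s7.png

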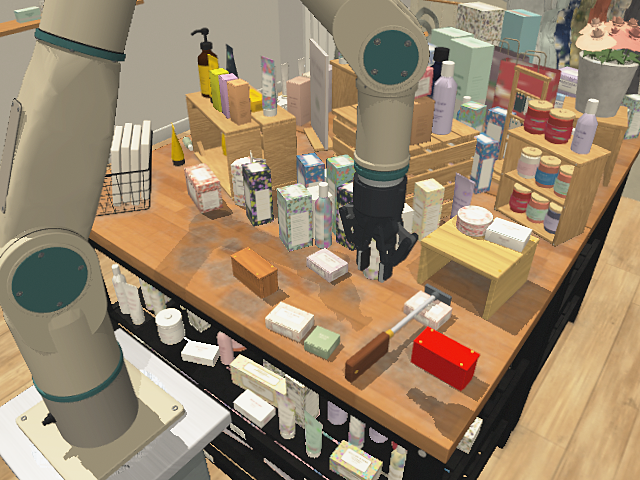

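The rake lies flat, with its handle at (370,352) px and its blade at (438,293) px. The soap box at (428,308) px is clear of the riser, the other boxes are where they were, and the gripper is well above everything. I'll hand the job in.

```bash
python3 -c "
from cell import ctrl
print(ctrl.finish_job())"
```

```text
the job is handed in; nothing more can be done
None
```

I've handed in the job, with no verdict returned: the soap box lies flat with its centre about 65 mm in front of the riser, the rake is flat, released and outside the riser, and the other boxes haven't noticeably moved.

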